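# Hang up the screw basket and hold a bearing block against the jig's sprung stop

### The arm

A 6-joint arm with a two-finger parallel gripper is mounted at the origin on the work surface. World frame = base frame: x ahead of the robot, y to its left, z up, the work surface at z = 0. Lengths are in mm, angles in rad, forces in N, time in s.
With the tool pointing down it reaches from about 300 to 775 mm from the base axis. Payload 14.6 kg.
Tool frame: the origin (TCP) lies between the finger pads; the fingertips stand manip.tip_reach ahead of it and the grasp point (between the pads) lies 5 mm behind it (manip.tip_reach is the distance from the TCP to the fingertips, in mm); z points along the fingers, y is the line along which they close (so a half turn about z gives the same grasp; the last joint's range is limited). The gripper opens to 94 mm and grips with 3 to 60 N. Pads are 16 mm wide; open, the fingers measure 119 mm over their backs; the gripper's body (75 mm by 177 mm) begins 78 mm behind the grasp point.
Start: joints at [-1.193, 0.3, 1.521, -0, 1.321, -0.067], TCP at [236.644, -496.476, 219.446] pointing down, gripper open.
Joint ranges: [-3.03, 3.03], [-0.79, 2.21], [0.23, 2.52], [-1.04, 4.18], [0, 3.07], [-2.55, 2.55]. Speed limits (rad/s): [2.22, 2.22, 2.57, 3.14, 3.14, 3.14].

### API

Orientations are given as [roll, pitch, yaw] about the fixed x, y, z axes, in that order (R = Rz(yaw) Ry(pitch) Rx(roll)).
In Python, from cell import manip gives the robot as it stands. The module is installed in compiled form; this text tells all that it offers.
- The arm moves only by the shell command python3 -m creep 'ROWS' [FORCE]. ROWS is JSON, a list of rows, each a list of 3 entries, a list of its own where there are three numbers: the opening, from -1 (shut) to 1 (fully open), then the shift along the tool's x, y, z in cm, then the turn about the tool's z in units of 5 degrees (1.0 is 5 degrees). In form: [[grip, [tx, ty, tz], roll], ...]. A call has 1 to 12 rows; each row is the pose to reach, as a shift and turn from the pose commanded when the call began, along the tool's axes at that moment; what a row does not reach only later rows make up. A row lasts 1/10 s, in which the tool goes at most 50 mm and 8.59 degrees, less where a joint would pass 70% of its speed; a pose out of reach is approached as far as the arm can. A call with a gripper value outside its range is refused whole. The fingers move at their own pace and stop on an object; FORCE is the grip in N (left out, the last holds). Time passes only in rows, so rows that repeat a pose let the fingers close. It gives the time, the measured TCP pose, the force, the opening and the grip force at its end, in the units of the state.
- manip.read_state(): the state, without advancing time (a new reading comes with each control period).
- manip.camera(name): name is "scene" or "side" or "wrist"; returns the picture (384x512x3 uint8, red, green, blue); there is no depth.
- manip.camera_params(name): a dict with "fovy" (degrees; the focal length in pixels is half the picture's height over the tangent of half this angle, whatever the lens; pixels are square), "cx", "cy" (the principal point, pixels), "origin" and "attitude" of the camera in the world. Camera axes: x right, y down, z forward; pixel columns grow to the right and rows downward; lengths in mm; the calibration is good to about 2 mm. A picture is of the moment at which its call begins: read the wrist's pose just before it. camera_params takes no time and is no camera call; for the wrist camera it gives the pose at the moment of the call.
- manip.sign_off(): hands the job in; it is judged then, once.
The state is a dict: "clock": time; "joints": joint angles; "qd": joint speeds; "effort": joint torques, N m; "eef_pos": TCP position; "eef_rot": TCP orientation; "wrist_force": force on the tool from outside, world axes, zero at the start; "moment": the same for the moment, N m; "finger_gap": finger opening in mm; "finger_force": force on a finger pad.
Only numpy, scipy, OpenCV 4.12 (cv2) and the standard library are available. Lean on these libraries where they do the work, as an engineer would, in place of code of your own. Each camera call takes 0.05 s, during which the arm holds its last target. There are 200 camera calls.

### The job

Clear the screw basket off the jig by hanging it by its bail on the pair of hooks of the stand, the wooden grip between the hooks, and let go of it. Then set the bearing block flat on the jig's bed, foot end towards the sprung shoe, square to it and centred on it, and push it against the shoe with a steady 10 N or so (shoe about 10 mm in, never to the end of its travel), so that a colleague can bolt it down: finish while still holding it there, touching the shoe only with the block, and leave the other things on the bench where they are.

Things in the scene. Friction and masses are not known exactly. Their poses are not given: they have to be found in the camera images.
- jig: Jig fixed to the bench: grey bed plate 220 (x) x 130 (y) x 12 mm high. Origin at the centre of its underside, x along the bed to the steel fence, a wall across the bed at x = +85 to +110 mm, top 42 mm above the bench. The sprung shoe stands before the fence; the bed is free from x = -110 mm to the shoe.
- shoe: Sprung stop: steel bar 16 (x) x 70 (y) mm, top 23.5 mm above the bed. Origin: lower edge of its stop face, mid-width, level with the bed's top; axes as the jig's. At rest at jig x = +35 mm, y = 0. Slides only to +x, 22 mm in all, against springs: 2.8 N to start, then 0.7 N per mm (9.8 N at 10 mm in, 18 N at the end). Springs back when released.
- shoe_face (a point): Middle of the shoe's stop face, 10 mm above the bed; axes as the jig's. Moves with the shoe.
- block: Loose aluminium bearing block, about 0.32 kg: foot 90 (x) x 44 (y) x 20 mm high; round-topped hump on its middle, 46 mm long (x), 44 mm wide (y, flat upright sides flush with the foot's), top 55 mm above the underside, dark bore along y; bolt hole at each end of the foot. Origin: centre of the underside. Ends alike, either may meet the shoe. Gripped across y (44 mm).
- basket: Loose screw basket, about 0.35 kg, starts on the jig's bed: open steel tray 70 (x) x 110 (y) x 36 mm high; stiff upright bail of 7 mm wire in the plane x = 0: legs at y = -53.5 and +53.5 mm, level bar along y, its axis 115 mm above the underside; wooden grip in the bar's middle, 34 mm long, 16 mm diameter. Origin: centre of the underside. Screws are fixed in it.
- basket_grip (a point): Centre of the wooden grip, on the bar's axis; axes as the basket's (bar along y).
- rack: Hook stand fixed to the bench, origin on the bench below the hooks' root: foot plate 100 x 120 x 12 mm, post 200 mm high, two wire hooks (7 mm) at y = -30 and +30 mm. From x = 0 they run to -x, 8 mm downhill to the seat at x = -90 mm, then up to the tips at x = -115 mm (tops 216 mm above the bench). A crossbar at x = 0 to 12 mm joins them; nothing else lies between.
- hook_seat (a point): Where the axis of the basket's bar lies when it hangs on both hooks: midway between them, in the dip, 199 mm above the bench; axes as the stand's (x from tips to post, y along the hanging bar).
- sleeve_tall: Bystander: tall slotted steel sleeve, upright, 48 mm diameter, 131 mm high.
- sleeve_short: Bystander: short slotted steel sleeve, upright, 48 mm diameter, 96 mm high.
- tape: Bystander: roll of brown tape lying flat, 96 mm diameter, 24 mm high.
- caliper: Bystander: steel dial caliper lying flat, 210 mm long along its x, up to 14 mm high.
- driver: Bystander: screwdriver lying on the bench, along its x.
- oil: Bystander: small white oil bottle, upright, 48 mm diameter, 90 mm high.

How it is judged:
By the outcome, as a careful person would: the job done as asked, in the order asked, and still so for the second after the job is handed in, while the arm keeps its last pose, push and grip.
It also fails if it takes over 66 s, if anything falls off the work surface, if the arm or the gripper's body presses on something with over 40 N, if the wrist force passes 120 N, or if a joint passes its speed limit or range.

## Working session

There is one attempt and no reset: what is moved stays moved. The work goes in short steps, Python scripts to look and compute and a shell command to move; the robot and the scene stay as the last step left them, time stands still between calls to the robot, and variables do not carry over. Pictures are saved under pics/ and viewed, at most 12 in all, crops included, and the job is handed in when it is done.

```bash
mkdir -p pics; cat > h.py <<'E'
import numpy as np,cv2
from cell import manip
def snap(n,f):
    p=manip.camera_params(n);im=manip.camera(n)
    cv2.imwrite('pics/'+f+'.png',cv2.cvtColor(im,cv2.COLOR_RGB2BGR));return im,p
E
python3 - <<'E'
from h import *
print(manip.read_state(),manip.tip_reach)
for n in['scene','side','wrist']:
    im,p=snap(n,n+'0');print(n,p)
a=cv2.imread('pics/scene0.png');print(a.shape)
E
ls
```

```text
{'clock': 0.0, 'joints': array([-1.19259585e+00,  3.00461821e-01,  1.52156765e+00,  5.30838602e-06,
        1.32072644e+00, -6.65949503e-02]), 'qd': array([-0.00119107, -0.0023697 ,  0.00067565,  0.00021489, -0.00108971,
       -0.00076833]), 'effort': array([ 3.07267692e-03, -5.31791639e+01, -3.52731442e+01,  7.09113549e-02,
        2.43796018e-02, -8.73013005e-05]), 'eef_pos': array([ 236.55948544, -496.25263618,  218.89710191]), 'eef_rot': array([-3.14043232e+00, -8.25402437e-05,  4.44794067e-01]), 'wrist_force': array([-0.37080897,  0.65283957,  0.56911088]), 'moment': array([-0.00499711,  0.010324  , -0.01336005]), 'finger_force': 0.0, 'finger_gap': 94.18320291668176} 14.0
scene {'fovy': 46.304701983899626, 'cx': 254.9315560711095, 'cy': 187.29529335673539, 'origin': array([1040.047076  , -406.58223386,  963.7903269 ]), 'attitude': array([-2.49673819, -0.00298589,  0.8796661 ])}
side {'fovy': 46.389631651485416, 'cx': 256.76873911040656, 'cy': 194.6777938272314, 'origin': array([418.92218918, 922.22398651, 764.69798201]), 'attitude': array([-2.17842275,  0.00404267, -3.01370917])}
wrist {'fovy': 68.68586954472187, 'cx': 258.21898562252636, 'cy': 198.85503689551652, 'origin': array([ 302.02455479, -465.76633164,  383.13655891]), 'attitude': array([ 2.88716853e+00,  7.66171051e-04, -1.12521077e+00])}
(384, 512, 3)
h.py
pics
```

View pics/scene0.png

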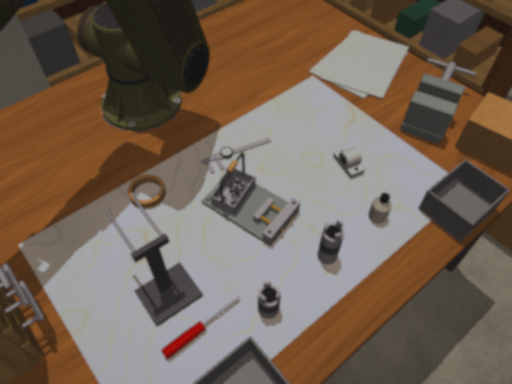

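View pics/side0.png

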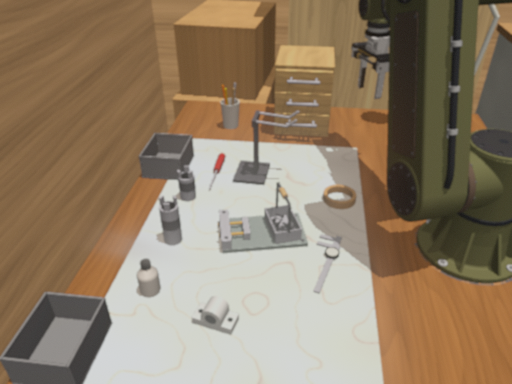

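Scene shows the jig at about (250,205) with the basket on its left part (grip ~(232,166)), block (350,162), and stand (165,280). The side view shows jig (262,232), grip (283,190), block (216,313), and hook stand (255,150). Enlarging for measurement.

```bash
python3 - <<'E'
import cv2,numpy as np
def t(f,x,y,w,h,s):
    a=cv2.imread(f'pics/{f}.png')[y:y+h,x:x+w]
    a=cv2.resize(a,None,fx=s,fy=s,interpolation=cv2.INTER_CUBIC)
    for i in range((-x)%10,w,10):
        cv2.putText(a,str((x+i)),(i*s,8),0,.3,(0,0,255),1); a[:,i*s]=a[:,i*s]*.7
    for i in range((-y)%10,h,10):
        cv2.putText(a,str((y+i)),(0,i*s),0,.3,(0,0,255),1); a[i*s]=a[i*s]*.7
    return a
A=t('scene0',200,145,100,100,4)
B=t('scene0',105,200,100,125,4)[:400]
B=t('scene0',102,202,100,100,4)
C=t('scene0',325,135,50,50,4)
D=t('side0',185,285,60,50,4)
E_=t('side0',225,100,90,50,4)
o=np.zeros((600,800,3),np.uint8)
o[:400,:400]=A;o[:400,400:]=B;o[400:,:200]=C;o[400:,200:440]=D;o[400:,440:]=E_
cv2.imwrite('pics/m0.png',o)
E
```

```text
(no output)
```

View pics/m0.png

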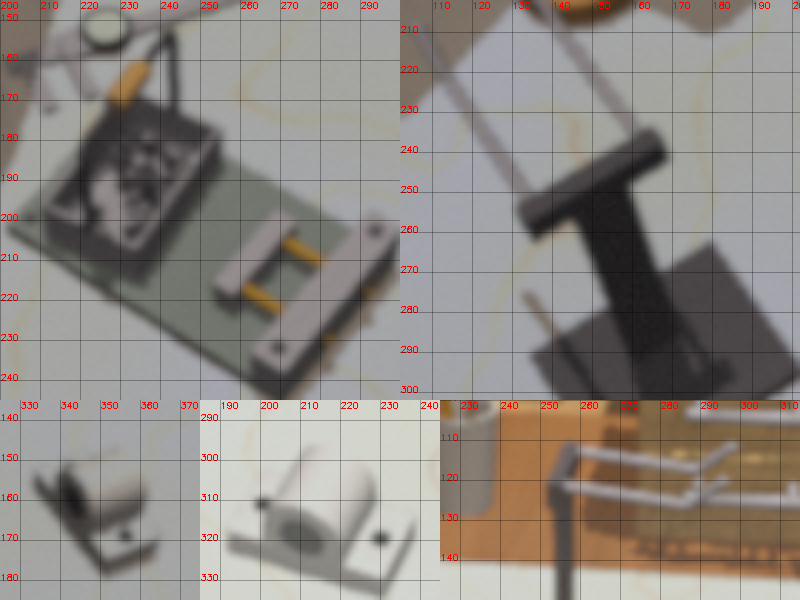

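```bash
cat >> h.py <<'E'
from scipy.spatial.transform import Rotation as R
def ray(p,u,v,z):
    f=192/np.tan(np.radians(p['fovy'])/2)
    d=R.from_euler('xyz',p['attitude']).apply([(u-p['cx'])/f,(v-p['cy'])/f,1.])
    o=np.array(p['origin']); return o+d*(z-o[2])/d[2]
def proj(p,X):
    f=192/np.tan(np.radians(p['fovy'])/2)
    c=R.from_euler('xyz',p['attitude']).inv().apply(np.array(X,float)-p['origin'])
    return np.c_[p['cx']+f*c[...,0]/c[...,2],p['cy']+f*c[...,1]/c[...,2]]
E
python3 - <<'E'
from h import *
np.set_printoptions(precision=1,suppress=True)
s=manip.camera_params('scene');d=manip.camera_params('side')
def q(n,p,pts,z): print(n,*[ray(p,*u,z)[:2] for u in pts])
q('grip s',s,[(231,165.5),(228,170),(236,160),(243,153)],127)
q('grip d',d,[(283,190)],127)
q('bed',s,[(202,201)],12)
q('fence',s,[(262,232),(292,199),(299,204),(270,238)],42)
q('shoe',s,[(253,217),(272,197),(275,203),(258,222)],35.5)
q('hookroot s',s,[(133,252),(163,238)],200)
q('hookroot d',d,[(254,121),(257,112)],200)
q('hookseat d',d,[(288,126),(288,117)],192)
q('hooktip d',d,[(294,119),(297,110)],213)
q('foot s',s,[(332,154),(350,176),(363,170)],20)
q('foot d',d,[(191,319),(230,329),(237,315),(202,310)],20)
E
```

```text
grip s [469.   -6.1] [475.6 -20.3] [463.  14.] [456.1  41.4]
grip d [475.2 -15.6]
bed [437.3 -82.3]
fence [621.4 -34.7] [595.4  86. ] [617.9  89.2] [646.  -30.8]
shoe [571.4 -21.5] [555.3  54.4] [574.2  48.1] [590.4 -21.3]
hookroot s [ 569.8 -318.3] [ 580.1 -257.1]
hookroot d [ 580.3 -252. ] [ 579.6 -314.6]
hookseat d [ 481.3 -247.6] [ 485.6 -307.8]
hooktip d [ 465.3 -251.5] [ 460.1 -314.1]
foot s [542.  287.9] [627.8 269.1] [635.9 311.6]
foot d [636.6 326.9] [551.5 341.9] [543.2 304.6] [619.3 300.6]
```

```bash
cat >> h.py <<'E'
def go(t,yaw=None):
    s=manip.read_state();y=s['eef_rot'][2];d=np.array(t,float)-s['eef_pos']
    M=R.from_euler('xyz',[np.pi,0,y]).as_matrix()
    dy=0 if yaw is None else (yaw-y+np.pi)%(2*np.pi)-np.pi
    print('pos',s['eef_pos'].round(1),'yaw',round(y,3),'rp',s['eef_rot'][:2].round(3),'t',round(s['clock'],2),'gap',round(s['finger_gap'],1),'F',s['wrist_force'].round(1),'ff',round(s['finger_force'],1))
    print('shift cm',(M.T@d/10).round(2),'roll', round(-np.degrees(dy)/5,2))
E
python3 -c "
from h import *
go([478,-60,300],1.87)"
```

```text
pos [ 236.6 -496.3  219. ] yaw 0.445 rp [-3.141 -0.   ] t 0.15 gap 93.5 F [-0.4 -0.6 -0.2] ff 0.0
shift cm [ 40.57 -29.    -8.1 ] roll -16.33
```

```bash
python3 -m creep '[[1,[2,-2,-5],-1.7],[1,[40.6,-29,-8.1],-16.3],[1,[40.6,-29,-8.1],-16.3],[1,[40.6,-29,-8.1],-16.3],[1,[40.6,-29,-8.1],-16.3],[1,[40.6,-29,-8.1],-16.3],[1,[40.6,-29,-8.1],-16.3],[1,[40.6,-29,-8.1],-16.3],[1,[40.6,-29,-8.1],-16.3],[1,[40.6,-29,-8.1],-16.3],[1,[40.6,-29,-8.1],-16.3],[1,[40.6,-29,-8.1],-16.3]]'; python3 - <<'E'
from h import *
go([478,-60,300],1.87)
im,p=snap('wrist','w1')
import pickle;pickle.dump(p,open('w1.pkl','wb'))
print(p)
a=cv2.imread('pics/w1.png');cv2.imwrite('pics/w1b.png',cv2.resize(a,(800,600),interpolation=cv2.INTER_CUBIC))
E
```

```text
clock: 1.35
eef_pos: [479.3, -57.5, 300.3]
eef_rot: [-3.141, -0.0, 1.871]
wrist_force: [-0.1, -0.4, -0.1]
finger_gap: 94.1
finger_force: 0.0
pos [479.3 -57.5 300.3] yaw 1.871 rp [-3.141 -0.   ] t 1.35 gap 94.1 F [-0.1 -0.4 -0.1] ff 0.0
shift cm [-0.2  -0.2   0.03] roll 0.01
{'fovy': 68.68586954472187, 'cx': 258.21898562252636, 'cy': 198.85503689551652, 'origin': array([457.31397477,  11.42862931, 464.4818503 ]), 'attitude': array([2.88734051e+00, 1.47615886e-04, 3.00974666e-01])}
```

View pics/w1b.png

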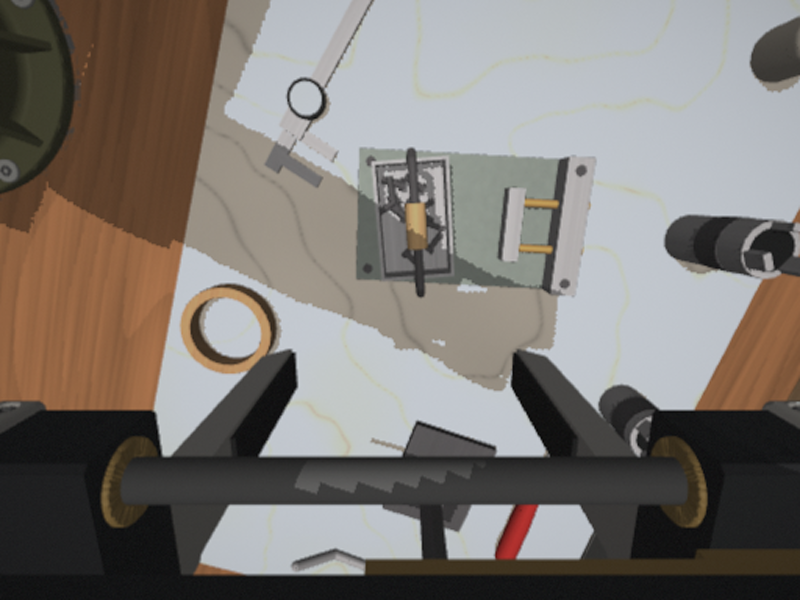

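Wrist view: grip at (416,226)/800-scale, bar ends (411,150),(421,293), bed left corners (358,148),(357,280), shoe top (501–525,188–262), fence top right edge (595,157)–(575,296).

```bash
python3 - <<'E'
from h import *
import pickle
np.set_printoptions(precision=1,suppress=True)
p=pickle.load(open('w1.pkl','rb'));k=1.5625
a=cv2.imread('pics/w1.png');h=cv2.cvtColor(a,cv2.COLOR_BGR2HSV)
m=((h[...,0]>10)&(h[...,0]<30)&(h[...,1]>110)).astype(np.uint8)
m[:120]=0;m[165:]=0;m[:,:250]=0;m[:,290:]=0
v,u=np.nonzero(m);print('grip',u.mean(),v.mean(),u.min(),u.max(),v.min(),v.max(),ray(p,u.mean(),v.mean(),129))
def q(n,pts,z):
    P=[ray(p,x/k,y/k,z)[:2] for x,y in pts];print(n,*P);return P
b=q('bar',[(411,150),(421,293)],127);print('bar mid',(b[0]+b[1])/2,'yaw',np.arctan2(-(b[0]-b[1])[0],(b[0]-b[1])[1]),np.linalg.norm(b[0]-b[1]))
r=q('tray',[(374,160),(451,157),(454,274),(382,277)],48);print(np.mean(r,axis=0))
def an(A,B):return np.arctan2((B-A)[1],(B-A)[0])
j=q('bed',[(358,148),(357,280)],12);print('jig yaw',an(j[1],j[0])-np.pi/2)
f=q('fence',[(595,157),(575,296)],42);print(an(f[1],f[0])-np.pi/2)
s=q('shoe',[(510,188),(501,260),(525,188),(517,262)],35.5);print(an(s[1],s[0])-np.pi/2)
mb=(j[0]+j[1])/2;mf=(f[0]+f[1])/2;print('axis',an(mb,mf),np.linalg.norm(mf-mb),'center',(mb+mf)/2,'shoe mid',np.mean(s,axis=0))
E
```

```text
grip 268.54545454545456 141.47727272727272 260 271 131 158 [474.1  -1.9 129. ]
bar [452.8  44.3] [492.2 -54.5]
bar mid [472.5  -5.1] yaw 0.3792491113320551 106.35743089995698
tray [422.5  34. ] [487.8  57. ] [524.8 -42.8] [459.7 -66.1]
[473.7  -4.5]
bed [401.5  42. ] [435.9 -83.6]
jig yaw 0.26690349050903484
fence [613.6  96.5] [646.8 -29. ]
0.2587918011436534
shoe [550.7  48.6] [566.4 -17.7] [564.2  52.8] [582.  -14.9]
0.23234330794874758
axis 0.25251689091272733 218.42575812348784 center [524.4   6.5] shoe mid [565.8  17.2]
```

```bash
python3 -c "
from h import *
go([473,-4,122],1.93)"
```

```text
pos [478.6 -58.9 300.1] yaw 1.87 rp [-3.141 -0.   ] t 1.4 gap 94.2 F [-0.3 -0.3  0.6] ff 0.0
shift cm [ 5.41  1.08 17.81] roll -0.69
```

```bash
python3 -m creep '[[1,[4,0.8,5],-0.7],[1,[5.4,1.1,9],-0.7],[1,[5.4,1.1,13],-0.7],[1,[5.4,1.1,16],-0.7],[1,[5.4,1.1,17.8],-0.7],[1,[5.4,1.1,17.8],-0.7],[-0.8,[5.4,1.1,17.8],-0.7],[-0.8,[5.4,1.1,17.8],-0.7],[-0.8,[5.4,1.1,17.8],-0.7],[-0.8,[5.4,1.1,17.8],-0.7],[-0.8,[5.4,1.1,17.8],-0.7],[-0.8,[5.4,1.1,17.8],-0.7]]' 40; python3 -c "
from h import *
go([473,-4,260],1.93)"
```

```text
clock: 2.6
eef_pos: [473.2, -5.1, 122.6]
eef_rot: [3.141, 0.0, 1.928]
wrist_force: [1.2, -0.4, 0.5]
finger_gap: 49.3
finger_force: 0.0
pos [473.2  -5.1 122.6] yaw 1.928 rp [3.141 0.   ] t 2.6 gap 49.3 F [ 1.2 -0.4  0.5] ff 0.0
shift cm [  0.11   0.02 -13.74] roll -0.02
```

```bash
python3 -m creep '[[-1,[0,0,0],0],[-1,[0,0,0],0],[-1,[0,0,0],0],[-1,[0,0,0],0],[-1,[0,0,0],0],[-1,[0,0,0],0],[-1,[0,0,0],0],[-1,[0,0,0],0]]' 45
```

```text
clock: 3.4
eef_pos: [473.0, -5.1, 122.4]
eef_rot: [-3.141, -0.0, 1.928]
wrist_force: [-0.5, 1.2, -0.6]
finger_gap: 14.7
finger_force: 45.0
```

```bash
python3 -m creep '[[-1,[0,0,-1],0],[-1,[0,0,-3],0],[-1,[0,0,-6],0],[-1,[0,0,-9],0],[-1,[0,0,-12],0],[-1,[0,0,-14],0],[-1,[0,0,-14.5],0],[-1,[0,0,-14.5],0]]'; python3 -c "
from h import *
go([365,-240,265],1.52);go([365,-400,265],1.52)"
```

```text
clock: 4.2
eef_pos: [473.1, -5.2, 267.7]
eef_rot: [3.141, 0.0, 1.928]
wrist_force: [-0.3, -0.7, -3.1]
finger_gap: 14.9
finger_force: 45.0
pos [473.1  -5.2 267.7] yaw 1.928 rp [3.141 0.   ] t 4.2 gap 14.9 F [-0.3 -0.7 -3.1] ff 45.0
shift cm [-18.21 -18.34   0.27] roll 4.68
pos [473.1  -5.2 267.7] yaw 1.928 rp [3.141 0.   ] t 4.2 gap 14.9 F [-0.3 -0.7 -3.1] ff 45.0
shift cm [-33.2  -23.94   0.27] roll 4.68
```

```bash
python3 -m creep '[[-1,[-2,-2,0],0.5],[-1,[-5,-5,0],1.5],[-1,[-8,-8.5,0],2.5],[-1,[-11,-12,0],3.5],[-1,[-14,-15,0],4.7],[-1,[-18,-18.3,0],4.7],[-1,[-21,-19.5,0],4.7],[-1,[-25,-21,0],4.7],[-1,[-29,-22.4,0],4.7],[-1,[-32,-23.5,0],4.7],[-1,[-33.2,-24,0],4.7],[-1,[-33.2,-24,0],4.7]]'; python3 - <<'E'
from h import *
go([365,-400,265],1.52)
im,p=snap('wrist','w2')
import pickle;pickle.dump(p,open('w2.pkl','wb'))
a=cv2.imread('pics/w2.png');cv2.imwrite('pics/w2b.png',cv2.resize(a,(800,600),interpolation=cv2.INTER_CUBIC))
E
```

```text
clock: 5.4
eef_pos: [364.0, -400.7, 265.7]
eef_rot: [-3.14, -0.002, 1.517]
wrist_force: [-0.2, 1.6, -2.7]
finger_gap: 14.8
finger_force: 45.0
pos [ 364.  -400.7  265.7] yaw 1.517 rp [-3.14e+00 -2.00e-03] t 5.4 gap 14.8 F [-0.2  1.6 -2.7] ff 45.0
shift cm [0.07 0.1  0.07] roll -0.04
```

View pics/w2b.png

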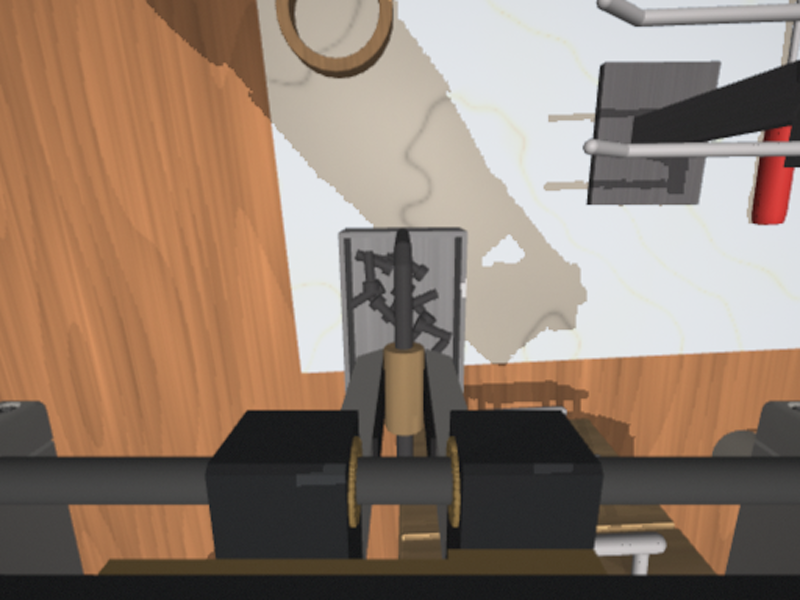

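Near hook: tip (590,147), dip (626,148), runs right along row ~148; far hook: tip (605,4), dip (641,17). The basket hangs straight in the grip (bar at column 403).

```bash
python3 - <<'E'
from h import *
import pickle
np.set_printoptions(precision=1,suppress=True)
p=pickle.load(open('w2.pkl','rb'));k=1.5625
def q(n,pts,z):
    P=[ray(p,x/k,y/k,z)[:2] for x,y in pts];print(n,*P);return P
t=q('tip',[(590,147),(605,4)],212.5)
s=q('seat',[(626,148),(641,17)],192)
l=q('line far',[(797,148),(797,11)],197)
print(np.mean(s,axis=0),'base yaw',[np.arctan2(*(l[i]-s[i])[::-1]) for i in(0,1)],np.arctan2(-(s[1]-s[0])[0],(s[1]-s[0])[1]))
q('foot',[(604,62),(587,204),(698,205),(720,63)],12)
E
```

```text
tip [ 455.5 -310.8] [ 458.9 -252.6]
seat [ 482.1 -310.6] [ 484.9 -251.7]
line far [ 564.9 -315.5] [ 554.7 -254.8]
[ 483.5 -281.2] base yaw [np.float64(-0.05965771861413876), np.float64(-0.04377968764346293)] -0.048080359172684724
foot [ 544.6 -225.8] [ 536.1 -343.9] [ 638.6 -350.2] [ 643.9 -232. ]
```

```bash
python3 -c "
from h import *
go([385,-275.8,240],1.516);go([483.5,-281.2,236],1.516)"
```

```text
pos [ 364.2 -399.6  266.2] yaw 1.518 rp [-3.14e+00 -2.00e-03] t 5.45 gap 14.8 F [-0.4  0.4 -3.6] ff 45.0
shift cm [12.48  1.42  2.62] roll 0.02
pos [ 364.2 -399.6  266.2] yaw 1.518 rp [-3.14e+00 -2.00e-03] t 5.45 gap 14.8 F [-0.4  0.4 -3.6] ff 45.0
shift cm [12.46 11.28  3.02] roll 0.02
```

```bash
python3 -m creep '[[-1,[3,0.5,0.5],0],[-1,[6,1,1],0],[-1,[9,1.4,2],0],[-1,[11.5,1.4,2.6],0],[-1,[12.5,1.4,2.6],0],[-1,[12.5,2.5,3],0],[-1,[12.5,4.5,3],0],[-1,[12.5,6.5,3],0],[-1,[12.5,8.5,3],0],[-1,[12.5,10.3,3],0],[-1,[12.5,11.3,3],0],[-1,[12.5,11.3,3],0]]'; python3 - <<'E'
from h import *
go([483.5,-281.2,195],1.516)
im,p=snap('wrist','w3')
a=snap('side','s3')[0][90:190,220:320,::-1]
b=cv2.cvtColor(im,cv2.COLOR_RGB2BGR)
cv2.imwrite('pics/w3b.png',np.hstack([cv2.resize(b,(480,360)),cv2.resize(a,(320,360))]))
E
```

```text
clock: 6.65
eef_pos: [484.7, -281.5, 236.9]
eef_rot: [-3.141, -0.0, 1.519]
wrist_force: [-0.2, 0.7, -3.3]
finger_gap: 14.9
finger_force: 45.0
pos [ 484.7 -281.5  236.9] yaw 1.519 rp [-3.141 -0.   ] t 6.65 gap 14.9 F [-0.2  0.7 -3.3] ff 45.0
shift cm [ 0.02 -0.12  4.19] roll 0.03
```

View pics/w3b.png

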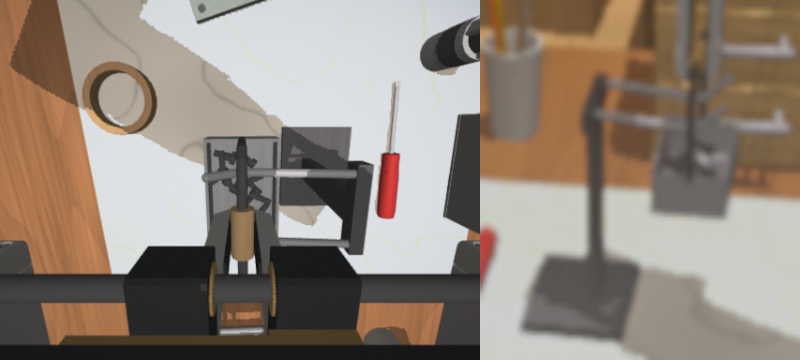

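The bar (column 241) is over the hook's dip, between the tip (207,178) and crossbar (357,172). Lowering.

```bash
python3 -m creep '[[-1,[0,-0.1,1],0],[-1,[0,-0.1,2],0],[-1,[0,-0.1,2.8],0],[-1,[0,-0.1,3.4],0],[-1,[0,-0.1,3.8],0],[-1,[0,-0.1,4],0],[-1,[0,-0.1,4.15],0],[-1,[0,-0.1,4.15],0]]'
```

```text
clock: 7.55
eef_pos: [483.1, -281.3, 196.2]
eef_rot: [3.141, 0.0, 1.518]
wrist_force: [0.5, -0.9, -2.9]
finger_gap: 15.1
finger_force: 45.0
```

```bash
python3 -m creep '[[-1,[0,0,0.1],0],[-1,[0,0,0.2],0],[-1,[0,0,0.3],0],[-1,[0,0,0.3],0]]'
```

```text
clock: 7.95
eef_pos: [484.0, -281.6, 194.8]
eef_rot: [3.137, 0.002, 1.518]
wrist_force: [3.5, 0.2, 8.2]
finger_gap: 14.9
finger_force: 45.0
```

```bash
python3 -m creep '[[-1,[0,0,-0.1],0],[-0.5,[0,0,-0.1],0],[0,[0,0,-0.1],0],[0.3,[0,0,-0.1],0],[0.3,[0,0,-0.1],0],[0.3,[0,0,-0.1],0],[0.3,[0,0,-0.1],0],[0.3,[0,0,-0.1],0]]'; python3 - <<'E'
from h import *
go([483.5,-281.2,300],1.516)
a=snap('side','s4')[0][90:190,220:320,::-1]
b=snap('scene','c4')[0][180:330,90:240,::-1]
cv2.imwrite('pics/s4b.png',np.hstack([cv2.resize(b,(400,400)),cv2.resize(a,(400,400))]))
E
```

```text
clock: 8.75
eef_pos: [482.9, -281.2, 193.9]
eef_rot: [-3.141, -0.0, 1.518]
wrist_force: [0.1, 1.0, -0.3]
finger_gap: 60.9
finger_force: 0.0
pos [ 482.9 -281.2  193.9] yaw 1.518 rp [-3.141 -0.   ] t 8.75 gap 60.9 F [ 0.1  1.  -0.3] ff 0.0
shift cm [  0.     0.06 -10.61] roll 0.02
```

View pics/s4b.png

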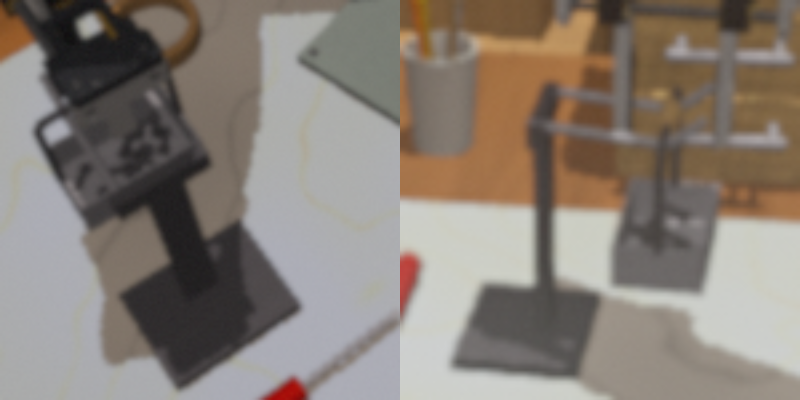

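The basket hangs on both hooks (side view: bar through the grip at (670,100) in the dips, fingers clear at either side). Rising, then on to the block.

```bash
python3 -m creep '[[0.3,[0,0.0,-1],0],[0.3,[0,0,-2.5],0],[0.3,[0,0,-4.5],0],[0.3,[0,0,-7],0],[0.6,[0,0,-10],0],[1,[0,0,-11],0],[1,[0,0,-11],0]]'; python3 -c "
from h import *
go([545,318,280],-0.2)"
```

```text
clock: 9.55
eef_pos: [483.1, -281.4, 305.2]
eef_rot: [3.139, 0.001, 1.518]
wrist_force: [-0.2, 0.7, -0.2]
finger_gap: 81.6
finger_force: 0.0
pos [ 483.1 -281.4  305.2] yaw 1.518 rp [3.139e+00 1.000e-03] t 9.55 gap 81.6 F [-0.2  0.7 -0.2] ff 0.0
shift cm [60.18  3.02  2.52] roll 19.69
```

```bash
python3 -m creep '[[1,[60.2,3,0],19.7],[1,[60.2,3,0],19.7],[1,[60.2,3,0],19.7],[1,[60.2,3,0],19.7],[1,[60.2,3,0],19.7],[1,[60.2,3,0],19.7],[1,[60.2,3,0],19.7],[1,[60.2,3,0],19.7],[1,[60.2,3,0],19.7],[1,[60.2,3,0],19.7],[1,[60.2,3,0],19.7],[1,[60.2,3,0],19.7]]';python3 -m creep '[[1,[0,0,0],0],[1,[0,0,2],0],[1,[0,0,2.5],0],[1,[0,0,2.5],0]]'; python3 -c "
from h import *
go([545,318,280],-0.2)"
```

```text
clock: 10.75
eef_pos: [539.2, 267.4, 302.2]
eef_rot: [3.14, 0.002, -0.137]
wrist_force: [0.5, -1.2, 0.1]
finger_gap: 93.9
finger_force: 0.0
clock: 11.15
eef_pos: [539.3, 264.9, 277.5]
eef_rot: [3.14, 0.002, -0.131]
wrist_force: [0.1, 0.3, 0.2]
finger_gap: 93.7
finger_force: 0.0
pos [539.3 264.9 277.5] yaw -0.131 rp [3.14e+00 2.00e-03] t 11.15 gap 93.7 F [0.1 0.3 0.2] ff 0.0
shift cm [-0.13 -5.34 -0.25] roll 0.79
```

```bash
python3 -m creep '[[1,[0,-3,0],0.8],[1,[0,-5.3,0],0.8],[1,[0,-5.3,0],0.8]]'; python3 - <<'E'
from h import *
go([545,318,280],-0.2)
im,p=snap('wrist','w5')
import pickle;pickle.dump(p,open('w5.pkl','wb'))
a=cv2.imread('pics/w5.png');cv2.imwrite('pics/w5b.png',cv2.resize(a,(800,600),interpolation=cv2.INTER_CUBIC))
E
```

```text
clock: 11.45
eef_pos: [546.6, 319.6, 279.1]
eef_rot: [-3.141, 0.0, -0.199]
wrist_force: [0.1, 0.1, 0.3]
finger_gap: 94.0
finger_force: 0.0
pos [546.6 319.6 279.1] yaw -0.199 rp [-3.141  0.   ] t 11.45 gap 94.0 F [0.1 0.1 0.3] ff 0.0
shift cm [-0.12  0.18 -0.09] roll 0.01
```

View pics/w5b.png

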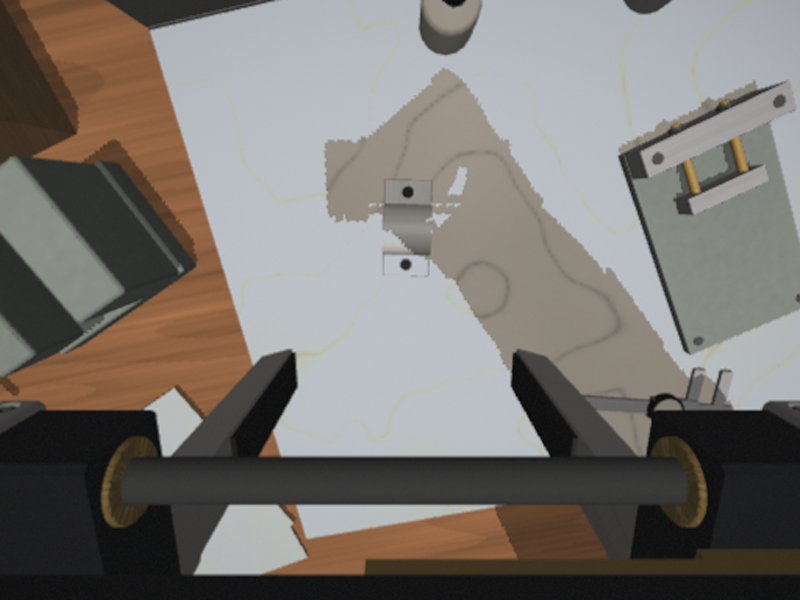

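Block in view: bolt holes (408,192) and (405.5,264), foot ends at rows 179 and 276, cols 383–431.

```bash
python3 - <<'E'
from h import *
import pickle
np.set_printoptions(precision=2,suppress=True)
p=pickle.load(open('w5.pkl','rb'));k=1.5625
g=cv2.cvtColor(cv2.imread('pics/w5.png'),cv2.COLOR_BGR2GRAY)
def hole(x,y):
    x0,y0=int(x/k)-6,int(y/k)-6;c=g[y0:y0+13,x0:x0+13].astype(float);w=np.clip(90-c,0,None)
    # central blob only
    yy,xx=np.mgrid[:13,:13];w*=((xx-6)**2+(yy-6)**2<20)
    return (w*xx).sum()/w.sum()+x0,(w*yy).sum()/w.sum()+y0
h1=hole(408,192);h2=hole(405.5,264);print(h1,h2)
def q(n,pts,z):
    P=[ray(p,x,y,z)[:2] for x,y in pts];print(n,*P);return P
A,B=q('holes',[h1,h2],20);c=(A+B)/2;print(c,'yaw',np.arctan2(*(A-B)[::-1]),np.linalg.norm(A-B))
e=q('ends',[(385/k,179/k),(431/k,180/k),(383/k,276/k),(428/k,277/k)],20)
print(np.mean(e,axis=0),np.arctan2(*(e[0]-e[2])[::-1]),np.arctan2(*(e[1]-e[3])[::-1]))
s=q('shoe',[(680/k,201/k),(759/k,166/k),(692/k,214/k),(768/k,178/k)],35.5);print(np.mean(s,axis=0))
y=float(np.arctan2(*(A-B)[::-1]))
f=q('fence outer',[(791/k,83/k),(620/k,156/k)],42);q('bedcorner',[(690/k,353/k)],12)
go([c[0],c[1],20],y)
E
```

```text
(np.float64(260.5242566510172), np.float64(122.56442357850808)) (np.float64(259.15337423312883), np.float64(168.87730061349694))
holes [621.38 300.22] [555.41 315.47]
[588.4  307.84] yaw -0.22720841145330517 67.71106558872609
ends [636.34 318.03] [627.09 276.53] [547.97 338.79] [538.33 295.91]
[587.43 307.31] -0.2306954990950192 -0.21507808509163978
shoe [564.63  60.92] [581.22  -8.78] [550.9   50.73] [569.27 -16.65]
[566.51  21.55]
fence outer [643.61 -29.72] [613.92 114.09]
bedcorner [404.25  43.12]
pos [546.6 318.4 279.1] yaw -0.2 rp [ 3.14 -0.  ] t 11.5 gap 94.0 F [ 0.4  0.2 -0.6] ff 0.0
shift cm [ 4.31  0.2  25.91] roll 0.31
```

```bash
python3 -m creep '[[1,[2.5,0.1,3],0.3],[1,[4.3,0.2,7],0.3],[1,[4.3,0.2,12],0.3],[1,[4.3,0.2,17],0.3],[1,[4.3,0.2,21],0.3],[1,[4.3,0.2,24],0.3],[1,[4.3,0.2,25.5],0.3],[1,[4.3,0.2,25.8],0.3],[1,[4.3,0.2,25.8],0.3],[0,[4.3,0.2,25.8],0.3],[-0.3,[4.3,0.2,25.8],0.3],[-0.3,[4.3,0.2,25.8],0.3]]' 45;python3 -m creep '[[-1,[0,0,0],0],[-1,[0,0,0],0],[-1,[0,0,0],0],[-1,[0,0,0],0],[-1,[0,0,0],0],[-1,[0,0,0],0]]' 50
```

```text
clock: 12.7
eef_pos: [588.7, 307.8, 22.1]
eef_rot: [-3.141, -0.001, -0.227]
wrist_force: [-0.3, -0.5, -0.1]
finger_gap: 73.4
finger_force: 0.0
clock: 13.3
eef_pos: [588.3, 307.7, 21.0]
eef_rot: [-3.141, 0.0, -0.227]
wrist_force: [-0.6, 1.4, 0.5]
finger_gap: 43.6
finger_force: 50.0
```

```bash
python3 -m creep '[[-1,[0,0,-1],0],[-1,[0,0,-4],0],[-1,[0,0,-8],0],[-1,[0,0,-12],0],[-1,[0,0,-14],0],[-1,[0,0,-14],0]]'; python3 -c "
from h import *
go([500.2,0.1,161],0.256)"
```

```text
clock: 13.9
eef_pos: [589.2, 308.0, 164.8]
eef_rot: [-3.138, -0.004, -0.227]
wrist_force: [0.5, -0.2, -3.9]
finger_gap: 43.5
finger_force: 50.0
pos [589.2 308.  164.8] yaw -0.227 rp [-3.138 -0.004] t 13.9 gap 43.5 F [ 0.5 -0.2 -3.9] ff 50.0
shift cm [-1.73 32.01  0.38] roll -5.54
```

```bash
python3 -m creep '[[-1,[0,2,0],-0.5],[-1,[-0.3,6,0],-1],[-1,[-0.5,10,0],-2],[-1,[-0.8,14,0],-3],[-1,[-1,18,0],-4],[-1,[-1.2,22,0],-5],[-1,[-1.5,26,0],-5.5],[-1,[-1.7,29.5,0],-5.5],[-1,[-1.7,31.5,0],-5.5],[-1,[-1.7,32,0.3],-5.5],[-1,[-1.7,32,0.3],-5.5],[-1,[-1.7,32,0.3],-5.5]]'; python3 - <<'E'
from h import *
go([500.2,0.1,161],.256)
im,p=snap('wrist','w6')
import pickle;pickle.dump(p,open('w6.pkl','wb'))
a=cv2.imread('pics/w6.png');cv2.imwrite('pics/w6b.png',cv2.resize(a,(800,600),interpolation=cv2.INTER_CUBIC))
E
```

```text
clock: 15.1
eef_pos: [499.5, 0.4, 157.3]
eef_rot: [-3.141, 0.001, 0.253]
wrist_force: [-0.2, -0.1, -4.1]
finger_gap: 43.8
finger_force: 50.0
pos [4.995e+02 4.000e-01 1.573e+02] yaw 0.253 rp [-3.141e+00  1.000e-03] t 15.1 gap 43.8 F [-0.2 -0.1 -4.1] ff 50.0
shift cm [ 0.06  0.05 -0.37] roll -0.03
```

View pics/w6b.png

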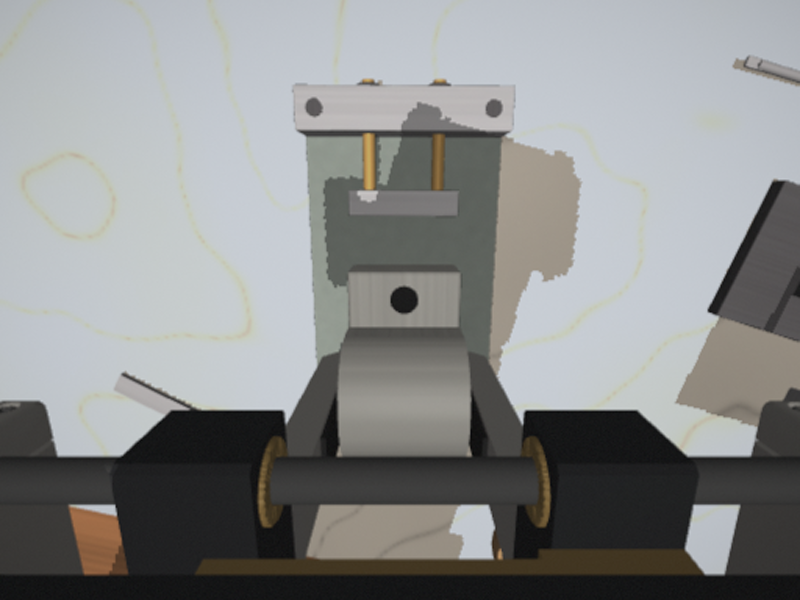

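Shoe top spans cols 350–458, rows 191–215; fence bolts (314,107),(494,107); block's front top edge (349–460, 272). All near parallel.

```bash
python3 - <<'E'
from h import *
import pickle
np.set_printoptions(precision=2,suppress=True)
p=pickle.load(open('w6.pkl','rb'));k=1.5625
y=.253;ex=np.array([np.cos(y),np.sin(y)]);ey=np.array([-np.sin(y),np.cos(y)])
T=np.array([499.5,.4])
def q(n,pts,z):
    P=np.array([ray(p,a/k,b/k,z)[:2]-T for a,b in pts]);L=np.c_[P@ex,P@ey];print(n,L.tolist(),L.mean(0));return L
def ang(a,b): d=b-a;return np.arctan2(d[0],-d[1])
L=q('bolts',[(314,107),(494,107)],42);print('rel yaw',ang(L[0],L[1]))
L=q('fence',[(293,86),(515,86),(297,131),(511,133)],42);print(ang(L[0],L[1]),ang(L[2],L[3]))
L=q('shoe',[(350,191),(457,191),(350,215),(458,215)],35.5)
L=q('blockfront',[(349,272),(460,272)],156.3)
L=q('blockhole',[(404,299)],156.3)
L=q('bed edges',[(309,200),(497,200),(315,330),(493,330)],12)
g=cv2.cvtColor(cv2.imread('pics/w6.png'),cv2.COLOR_BGR2GRAY)
for r in (56,68):
  row=g[r].astype(int);print(r,[ (int(i),int(row[i+1]-row[i-1])) for i in range(180,340) if abs(row[i+1]-row[i-1])>25])
for c in (230,285): 
  col=g[:,c].astype(int);print(c,[ (i,int(col[i+1]-col[i-1])) for i in range(45,190) if abs(col[i+1]-col[i-1])>20])
E
```

```text
bolts [[122.97593270310914, 51.98511689523662], [123.0648251486794, -53.61349818983342]] [123.02  -0.81]
rel yaw 0.0008417953635251976
fence [[134.1986232721982, 63.602193266812556], [134.30560588443876, -65.20092999196672], [109.81931197193312, 62.75347224740614], [108.81727119923062, -64.48061148503261]] [121.79  -0.83]
0.0008305900115783951 -0.007875405921316702
shoe [[75.51297245220141, 33.05009611653076], [75.57275462670923, -34.179007710587854], [60.76631982970152, 33.49076262177483], [60.82846451684458, -35.28323822316465]] [68.17 -0.73]
blockfront [[44.539261898146435, 20.08933706536699], [44.57887896282128, -22.08518275678554]] [44.56 -1.  ]
blockhole [[34.02939351513765, -0.8213219463896245]] [34.03 -0.82]
bed edges [[69.80205063388068, 64.01581361000645], [69.91697922518873, -64.45678293045219], [-23.087687080711845, 64.5624354617311], [-22.95938367062676, -66.5925356867701]] [23.42 -0.62]
56 []
68 [(187, -34), (194, -49), (195, -82), (196, -42), (205, 49), (206, 83), (207, 42), (266, -66), (267, -50), (276, 29), (280, 38), (281, 26), (310, -85), (311, -75), (320, 45), (321, 88), (322, 48), (329, 31), (330, 32)]
230 [(51, -40), (52, -91), (54, 72), (55, 41), (82, -71), (83, -120), (84, -52), (86, 47), (87, 79), (88, 38), (113, -31), (114, -54), (115, -22), (121, 82), (122, 83), (124, -34), (125, -49), (128, -23), (137, -29), (173, 42), (174, 52), (175, 27)]
285 [(50, -42), (51, -58), (52, -59), (53, -36), (54, 64), (55, 88), (73, -24), (74, -55), (75, -40), (82, -30), (83, -64), (84, -41), (87, 34), (88, 37), (122, 42), (137, -34), (138, -26), (169, -21), (173, 37), (174, 53), (175, 29)]
```

```bash
python3 -m creep '[[-1,[0,0,2],0],[-1,[0,0,5],0],[-1,[0,0,8],0],[-1,[0,0,10],0],[-1,[0,0,11.2],0],[-1,[0,0,11.8],0],[-1,[0,0,12.1],0],[-1,[0,0,12.1],0],[-1,[0,0,12.1],0]]'
```

```text
clock: 16.05
eef_pos: [500.1, -0.3, 37.8]
eef_rot: [3.141, -0.001, 0.253]
wrist_force: [0.7, -0.1, -3.7]
finger_gap: 43.7
finger_force: 50.0
```

```bash
python3 -m creep '[[-1,[0,0,0.2],0],[-1,[0,0,0.35],0],[-1,[0,0,0.4],0],[-1,[0,0,0.4],0]]';python3 -m creep '[[-1,[0,0,0.05],0],[-1,[0,0,0.1],0],[-1,[0,0,0.1],0]]'
```

```text
clock: 16.45
eef_pos: [499.6, -0.3, 33.0]
eef_rot: [3.142, -0.0, 0.253]
wrist_force: [0.4, -0.7, -2.9]
finger_gap: 44.0
finger_force: 50.0
clock: 16.75
eef_pos: [499.7, -0.3, 33.0]
eef_rot: [3.142, -0.0, 0.253]
wrist_force: [-6.3, 0.4, 12.8]
finger_gap: 43.7
finger_force: 50.0
```

```bash
python3 -m creep '[[-1,[0,0,-0.05],0],[-1,[0.2,0,-0.05],0],[-1,[0.6,0,-0.05],0],[-1,[1,0,-0.05],0],[-1,[1.2,0,-0.05],0],[-1,[1.2,0,-0.05],0],[-1,[1.2,0,-0.05],0]]';python3 -m creep '[[-1,[0.2,0,0],0],[-1,[0.4,0,0],0],[-1,[0.6,0,0],0],[-1,[0.6,0,0],0],[-1,[0.6,0,0],0]]'
```

```text
clock: 17.45
eef_pos: [511.4, 2.6, 32.9]
eef_rot: [3.141, -0.0, 0.253]
wrist_force: [-2.8, -0.3, 5.5]
finger_gap: 43.8
finger_force: 50.0
clock: 17.95
eef_pos: [516.6, 3.9, 33.0]
eef_rot: [3.142, 0.001, 0.253]
wrist_force: [-10.7, -2.1, 10.4]
finger_gap: 43.7
finger_force: 50.0
```

```bash
python3 -m creep '[[-1,[0,0,-0.04],0],[-1,[0.2,0,-0.04],0],[-1,[0.4,0,-0.04],0],[-1,[0.5,0,-0.04],0],[-1,[0.5,0,-0.04],0],[-1,[0.5,0,-0.04],0]]'; python3 - <<'E'
from h import *
go([500.2,0.1,161],.256)
im,p=snap('wrist','w7')
import pickle;pickle.dump(p,open('w7.pkl','wb'))
a=cv2.imread('pics/w7.png')[:260,140:400];cv2.imwrite('pics/w7b.png',cv2.resize(a,(600,600),interpolation=cv2.INTER_CUBIC))
E
```

```text
clock: 18.55
eef_pos: [520.9, 5.1, 33.0]
eef_rot: [-3.141, 0.003, 0.252]
wrist_force: [-12.1, -3.6, 8.8]
finger_gap: 43.4
finger_force: 50.0
pos [520.9   5.1  33. ] yaw 0.252 rp [-3.141e+00  3.000e-03] t 18.55 gap 43.4 F [-12.1  -3.6   8.8] ff 50.0
shift cm [ -2.13  -0.04 -12.8 ] roll -0.04
```

View pics/w7b.png

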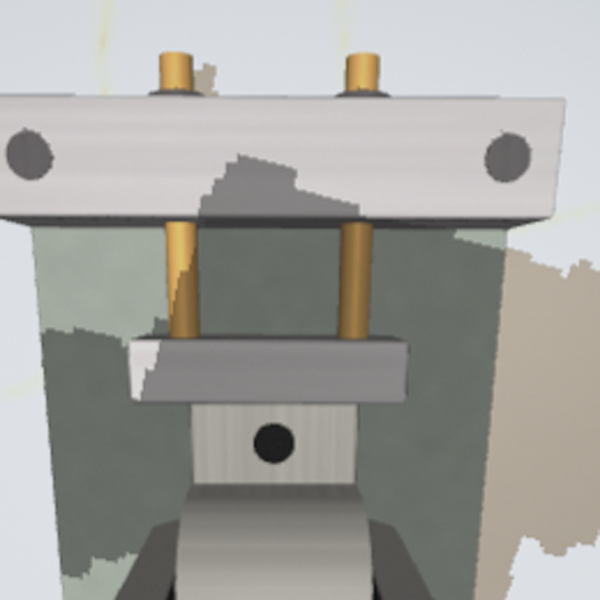

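Block touches the shoe: shoe top spans cols 129–407 (centre 268), block foot 191–357 (centre 274), so it sits slightly off to the right. Quantifying.

```bash
python3 - <<'E'
from h import *
import pickle
np.set_printoptions(precision=2,suppress=True)
p=pickle.load(open('w7.pkl','rb'));k=600/260
y=.253;ex=np.array([np.cos(y),np.sin(y)]);ey=np.array([-np.sin(y),np.cos(y)]);T=np.array([520.9,5.1])
def q(n,pts,z):
    P=np.array([ray(p,a/k+140,b/k,z)[:2]-T for a,b in pts]);L=np.c_[P@ex,P@ey];print(n,L.tolist(),L.mean(0));return L
def ang(a,b): d=b-a;return np.arctan2(d[0],-d[1])
L=q('bolts',[(29,155),(508,158)],42);print(ang(*L))
L=q('shoe front',[(131,403),(407,403)],35.5);print(ang(*L))
L=q('shoe back',[(131,338),(407,340)],35.5);print(ang(*L))
L=q('hole',[(274,443)],32)
L=q('block sides',[(191,410),(357,410),(194,480),(355,480)],32)
g=cv2.cvtColor(cv2.imread('pics/w7.png'),cv2.COLOR_BGR2GRAY).astype(int)
for r in (160,165,185,195,205):print(r,[(i,int(g[r,i+1]-g[r,i-1])) for i in range(185,325) if abs(g[r,i+1]-g[r,i-1])>25])
E
```

```text
bolts [[101.14466961244266, 52.987536576224116], [100.56049115546115, -52.49489900233559]] [100.85   0.25]
-0.005538101973114384
shoe front [[44.838980844114545, 35.030645375084944], [44.85372201620571, -34.484084912208196]] [44.85  0.27]
0.0002120582473567368
shoe back [[60.9755782808855, 34.137160893744664], [60.505889731940464, -33.6572555147358]] [60.74  0.24]
-0.006928019432647261
hole [[33.667659821512785, -0.9997057919762615]] [33.67 -1.  ]
block sides [[42.411260083417474, 20.423307271295315], [42.42031861026639, -22.411000514998328], [23.574089911533363, 20.227023403951517], [23.582871389208513, -22.50599815595304]] [33.   -1.07]
160 [(195, 67), (196, 91), (197, 40), (202, -72), (203, -29), (206, -36), (207, -27), (315, -29)]
165 [(195, 42), (196, 102), (197, 68), (201, -83), (202, -64), (315, -36)]
185 [(222, 39), (223, 43), (251, -49), (252, -97), (253, -82), (262, 29), (263, 60), (264, 75), (265, 63), (266, 28), (293, -32), (294, -59)]
195 [(223, 41), (224, 37), (249, -76), (250, -116), (251, -51), (265, 37), (266, 100), (267, 98), (268, 37), (293, -46), (294, -36)]
205 [(223, 47), (224, 56), (292, -33), (293, -61)]
```

```bash
python3 -m creep '[[-1,[-0.5,0,0],0],[-1,[-1.2,0,-0.05],0],[-1,[-1.2,-0.1,-0.05],0.05],[-1,[-1.2,-0.125,-0.05],0.05],[-1,[-1.2,-0.125,-0.05],0.05],[-1,[-0.8,-0.125,-0.05],0.05],[-1,[-0.4,-0.125,-0.05],0.05],[-1,[0,-0.125,-0.05],0.05],[-1,[0.2,-0.125,-0.05],0.05],[-1,[0.35,-0.125,-0.05],0.05],[-1,[0.35,-0.125,-0.05],0.05],[-1,[0.35,-0.125,-0.05],0.05]]'; cat > m.py <<'E'
from h import *
go([500.2,0.1,161],.256)
im,p=snap('wrist','w8');g=cv2.cvtColor(im,cv2.COLOR_RGB2GRAY).astype(int)
def e(l,lo,hi,s=1):
    out=[];i=lo
    while i<hi:
        if abs(l[i+1]-l[i-1])>22:
            j=i
            while abs(l[j+1]-l[j-1])>22:j+=1
            w=[abs(l[t+1]-l[t-1]) for t in range(i,j)];out.append((round(float(np.average(range(i,j),weights=w)),1),int(l[j]-l[i-1])));i=j
        i+=1
    return out
for r in (155,160,165,180,190,200):print('row',r,e(g[r],185,325))
for c in (205,230,250,275,290,305):print('col',c,e(g[:,c],35,215))
for r in (66,68):print('row',r,e(g[r],130,390))
E
python3 m.py
```

```text
clock: 19.8
eef_pos: [524.3, 7.4, 33.2]
eef_rot: [-3.141, 0.003, 0.248]
wrist_force: [-10.1, -2.1, 3.1]
finger_gap: 43.8
finger_force: 50.0
pos [524.3   7.4  33.2] yaw 0.248 rp [-3.141e+00  3.000e-03] t 19.8 gap 43.8 F [-10.1  -2.1   3.1] ff 50.0
shift cm [ -2.52   0.11 -12.78] roll -0.09
row 155 [(194.4, 64), (197.6, 42), (207.4, -79), (318.0, -26)]
row 160 [(197.9, 108), (203.4, -84), (317.0, -29)]
row 165 [(198.2, 109), (202.4, -83), (317.0, -37)]
row 180 [(222.6, 60), (294.0, -57)]
row 190 [(222.9, 60), (249.5, -129), (266.9, 135), (293.5, -56)]
row 200 [(223.5, 57), (255.6, -91), (261.2, 70), (293.0, -58)]
col 205 [(48.6, -58), (51.0, 35), (101.0, -134), (104.9, 93), (146.4, 50), (158.9, -75), (173.5, -29)]
col 230 [(48.0, -61), (50.3, 92), (79.1, -74), (100.9, -72), (104.6, 41), (144.5, -33), (147.4, 60), (175.3, 51), (209.1, -80)]
col 250 [(48.6, -42), (67.0, -73), (100.9, -71), (105.4, 50), (144.5, -34), (147.4, 62), (175.0, 44), (188.7, -124), (195.0, 130), (209.1, -74)]
col 275 [(48.6, -44), (81.9, -72), (100.9, -71), (105.4, 47), (144.5, -33), (147.4, 62), (175.3, 51), (209.1, -78)]
col 290 [(48.6, 1), (89.9, -75), (100.9, -68), (147.5, 52), (175.3, 46), (209.1, -73)]
col 305 [(48.6, 28), (93.9, -76), (100.9, -72), (105.4, 49), (144.5, -34), (147.4, 63), (173.5, -33)]
row 66 [(131.0, -30), (149.4, -88), (158.6, 99), (242.3, -44), (247.4, 43), (358.1, -98), (362.5, 32), (366.1, 67), (384.5, 24)]
row 68 [(131.0, -24), (147.1, -107), (160.8, 104), (242.4, -74), (251.0, 32), (255.4, 43), (354.5, -103), (368.3, 101), (384.5, 23)]
```

```bash
python3 -m creep '[[-1,[0,0,0],0],[-1,[0,0,0],0],[-1,[0,0,0],0],[-1,[0,0,0],0],[-1,[0,0,0],0]]';python3 - <<'E'
from h import *
p=manip.camera_params('wrist');s=manip.read_state()
y=s['eef_rot'][2];ex=np.array([np.cos(y),np.sin(y)]);T=s['eef_pos'][:2]
print('shoe->fence',(ray(p,258,101,42)[:2]-T)@ex-(ray(p,258,175,35.5)[:2]-T)@ex,(ray(p,258,48.5,42)[:2]-T)@ex,(ray(p,258,175,35.5)[:2]-T)@ex)
go([524,7,33])
b=snap('scene','c9')[0][130:260,190:320,::-1];c=snap('scene','c9')[0][180:330,90:240,::-1]
cv2.imwrite('pics/f.png',np.hstack([cv2.resize(b,(400,400)),cv2.resize(c,(400,400))]))
E
```

```text
clock: 20.35
eef_pos: [524.3, 7.4, 33.2]
eef_rot: [-3.141, 0.003, 0.248]
wrist_force: [-9.4, -2.8, 2.1]
finger_gap: 44.3
finger_force: 50.0
shoe->fence 40.28660144405675 109.78024863001342 44.59631630311825
pos [524.3   7.4  33.2] yaw 0.248 rp [-3.141e+00  3.000e-03] t 20.35 gap 44.3 F [-9.4 -2.8  2.1] ff 50.0
shift cm [-0.04  0.03  0.02] roll -0.0
```

View pics/f.png

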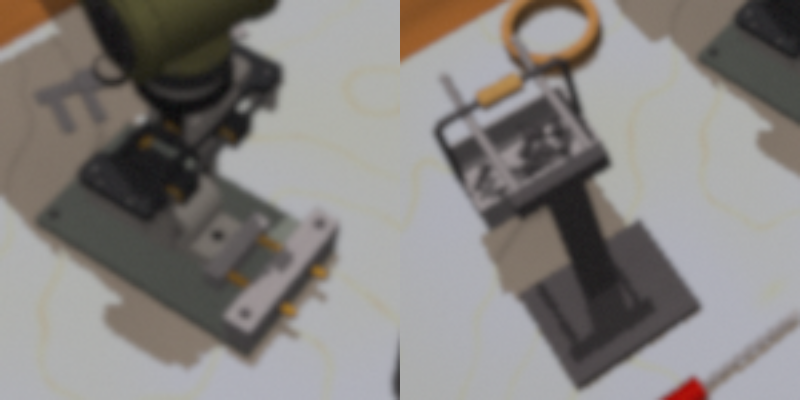

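The block presses the shoe in about 9.7 mm with about 10 N, and the basket hangs with its grip between the hooks.

```bash
python3 -c "
from cell import manip
print(manip.sign_off())"
```

```text
the job is handed in; nothing more can be done
None
```

The job is handed in at about 20 s on the clock: the basket hangs on both hooks with its grip between them, and the block is held square on the bed, within about 0.5 mm of centre, pressing the shoe about 9.7 mm in with about 10 N.

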